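# Roll a tube up into the labeller and tip its pressure arm onto it

### The job

With your fingertips, roll the capped tube that lies at the foot of the labeller's sloped gutter up to the stop at the top, so that it settles between the two rollers and does not roll back when you let go. Then tip the raised pressure arm over towards the gutter so that its roller comes to rest on the tube, and finish with the hand clear. Only push: do not pick the tube up, and do not disturb the other things on the bench.

Things in the scene. Friction and masses are not known exactly. Their poses are not given: they have to be found in the camera images.
- labeller: benchtop tube labeller, white casting 375 mm long (x), 150 mm wide (y), fixed; place and yaw vary. Origin on the bench under the cradle; x up the gutter (roughly away from the robot), y left, z up. At x = 75 mm the pressure arm's hinge, at x = 159 to 251 mm the label spool, 138 mm high; a black control box 66 mm high along the left side (y = 75 to 120 mm, x = 10 to 140 mm).
- gutter (a point): sloped steel gutter, rising 12 degrees towards +x. Its frame tilts with it: z = 0 is the bed, x uphill along the bed, origin where the bed meets the lower roller. Bed y = -49 to 37 mm, from x = -112 mm up; side fences at y = -62 and +63 mm, 14 mm high; at the foot a lip 4 mm high at x = -94 to -97 mm holds the tube. Left of the bed (+y) a sunk track clears the wider cap.
- cradle (a point): where the seated tube's axis lies, 85 mm above the bench; labeller axes, not tilted. The cradle is two fixed rubber rollers, 20 mm diameter, axes 30 mm apart, 66 mm above the bench; the lower starts flush with the bed. The tube goes over its crest (axis 15 mm before and 5 mm above the cradle point) and drops in between. A stop plate behind meets the tube about 3 mm past the cradle point.
- tube: tube to be labelled: empty, light (12 to 28 g), off-white, 28.6 mm diameter, 113 mm long, one end pointed, the other with a dark screw cap 34 mm diameter, 13 mm long. It starts lying across the gutter against the lip, axis along its own y, cap to +y (left). Origin on the axis, half-way along the 84 mm straight body. It rolls back down when let go on the slope.
- tube_mid (a point): point on the tube's axis half-way along its straight body (same as the tube's origin)
- press_arm (a joint): angle of the pressure arm, rad: 0 drooped with no tube, about 0.10 level and resting on a seated tube, 1.67 upright, 1.92 leaning right back. It starts raised (1.70 to 1.88) and stays; tipped forward past about 1.35 it sinks by its own weight on a damped hinge, in about 3 s, onto what lies in the cradle. Moved slowly, it takes under 2 N at the thumb plate.
- press_hinge (a point): hinge axis of the pressure arm (along the labeller's y), 75 mm behind the cradle, 108 mm above the bench. The arm is a dark steel bar reaching 107 mm from the hinge, towards the gutter when lowered and up when raised.
- thumb_plate (a point): middle of the thumb plate at the arm's free end: 20 mm long, 52 mm wide, 4 mm thick, 97 mm from the hinge
- press_roller: free-turning rubber roller of the pressure arm, 18 mm in diameter, 40 mm long, its origin at its centre 75 mm from the hinge
- tube_rack: bystander: black wire rack of capped standing tubes, 172 x 130 mm, 120 mm high, origin under its centre
- dish_stack: bystander: stack of six culture dishes, 91 mm diameter, 90 mm high, origin under its centre
- dish: bystander: single culture dish, 91 mm diameter, 15 mm high, right of the labeller, origin under its centre
- label_roll: bystander: spare roll of labels lying flat, 90 mm diameter, 40 mm high, left of the labeller, origin under its centre
- pen: bystander: marker pen 130 mm long, 13 mm thick, right of the gutter, origin under its middle
- tube_cap: bystander: loose tube cap, 34 mm diameter, 13 mm high, left of the gutter, origin under its centre
- tip_box: bystander: pipette tip box 122 x 82 mm, 66 mm high, origin under its centre
- wash_bottle: bystander: wash bottle 68 mm diameter, 190 mm high, origin under its centre
There are look-alikes about, which are no part of the job. Several things have the shape of the tube; the one meant has the colours described above.

How it is judged:
By the outcome, as a careful person would: the job done as asked, in the order asked, and still so for the second after the job is handed in, with the robot touching nothing.
It also fails if it takes over 51 s, if anything falls off the work surface, if the arm or the gripper's body presses on something with over 40 N, if the wrist force passes 120 N, or if a joint passes its speed limit or range.

### The arm

A 7-joint arm with a two-finger parallel gripper is mounted at the origin on the work surface. World frame = base frame: x ahead of the robot, y to its left, z up, the work surface at z = 0. Lengths are in m, angles in rad, forces in N, time in s.
With the tool pointing down it reaches from about 0.425 to 0.925 m from the base axis. Payload 6.8 kg.
Tool frame: the origin (TCP) lies on the centre line of the jaws, within the pads' length; the fingertips stand 8 mm ahead of it and the grasp point (between the pads) lies 11 mm behind it (bot.tips_ahead is the distance from the TCP to the fingertips, in m); z points along the fingers, y is the line along which they close (so a half turn about z gives the same grasp; the last joint's range is limited). The gripper opens to 85 mm and grips with 20 to 120 N. Pads are 22 mm wide; open, the fingers measure 114 mm over their backs; the gripper's body (76 mm by 85 mm) begins 54 mm behind the grasp point. The pads swing forward as they close: fully open they stand 13 mm farther back than shut.
Start: joints at [-1.358, 0.477, 0.022, 1.555, -0.011, 1.109, -0.083], TCP at [0.213, 0.641, 0.205] pointing down, gripper open.
Joint ranges: [-2.96, 2.96], [-0.34, 2.1], [-1.41, 1.46], [0.24, 2.44], [-1.37, 4.51], [0.17, 1.92], [-2.96, 2.96]. Speed limits (rad/s): [2.39, 2.39, 3.14, 3.14, 3.14, 3.14, 3.14].

### API

Orientations are given as a unit quaternion [w, x, y, z].
In Python, from station import bot gives the robot as it stands.
- The arm moves only by the tool send_rows, never from a script. Its argument "deltas" is text: rows parted by semicolons, each of 4 numbers parted by spaces: the shift along the tool's x, y, z in m, then the turn about the tool's z in degrees. In form: x y z spin; .... A call has 1 to 5 rows; each row is the pose to reach, as a shift and turn from the pose commanded when the call began, along the tool's axes at that moment; what a row does not reach only later rows make up. A row lasts 1/10 s, in which the tool goes at most 50 mm and 8.59 degrees, less where a joint would pass 70% of its speed; a pose out of reach is approached as far as the arm can. A call with a gripper value outside its range is refused whole. "claw" is the opening, from 0 (shut) to 1 (fully open), set as the call begins (left out, the last holds). The fingers move at their own pace and stop on an object; "force" is the grip in N (left out, the last holds). Time passes only in rows, so rows that repeat a pose let the fingers close. It gives the time, the measured TCP pose, the force, the opening and the grip force at its end, in the units of the state.
- bot.get_obs(): the state, without advancing time (a new reading comes with each control period).
- bot.read_camera(name): name is "side" or "top"; returns a dict with "img" (384x512x3 uint8, red, green, blue), "depth" (384x512 float32, m along the optical axis (not along the pixel's ray), 0 where there is no reading), "fx", "fy", "cx", "cy" (pixels), "camera_from_world" (4x4, takes a point from world to camera coordinates). Camera axes: x right, y up, looking along -z (the intrinsics and any distortion apply to the point x, -y, -z); pixel columns grow to the right and rows downward; lengths in m; the calibration is good to about 2 mm. A picture is of the moment at which its call begins.
- bot.hand_in(): hands the job in; it is judged then, once.
Trained networks look in a picture, given as the dict that the camera call returned (one of the last four; its "shot" number tells which), for a name from the list of things; names that differ only in an ending like _2 or _b are one class to them, and where a whole thing is asked for, a point or a joint stands for the part that bears it (a point fixed in the world has none). Each returns a list of dicts, best first, with "confidence" (0 to 1); they miss things now and then, are a little off and sometimes report something else, mostly with a low value. They report only what shows in the picture. A call takes as long as a camera call. They do not tell look-alikes from the thing itself.
- bot.masks_of(picture, query): "mask" (384x512 bool, what is visible of it).
- bot.landmark_of(picture, query): "xyz" ([x, y, z] in m, in world coordinates, good to about 4 mm: a listed point, or the origin of a listed thing).
The state is a dict: "t": time; "q": joint angles; "joint_vel": joint speeds; "joint_torque": joint torques, N m; "eef_pos": TCP position; "tool_rot": TCP orientation; "contact_force": force on the tool from outside, world axes, zero at the start; "torque": the same for the moment, N m; "gripper_width": opening from 0.0 (shut) to 1.0 (fully open); "grasp_force": force on a finger pad.
Only numpy, scipy, OpenCV 4.12 (cv2) and the standard library are available. Lean on these libraries where they do the work, as an engineer would, in place of code of your own. Each camera call takes 0.05 s, during which the arm holds its last target. There are 200 camera calls.

## Working session

There is one attempt and no reset: what is moved stays moved. The work goes in short steps, Python scripts to look and compute and a tool call to move; the robot and the scene stay as the last step left them, time stands still between calls to the robot, and variables do not carry over. Pictures are saved under pics/ and viewed, at most 10 in all, crops included, and the job is handed in when it is done.

Besides the shell and the picture viewer there is one more tool, called after "Call:" by a JSON object that holds its "op" and its "data". send_rows: Moves the arm, as the interface text tells. Its arguments: {"type":"object","properties":{"deltas":{"type":"string"},"claw":{"type":"number"},"force":{"type":"number"}},"required":["deltas"]}

```bash
mkdir -p pics; ls
cat > h.py <<'E'
import numpy as np, cv2
from station import bot
def world(p,u,v):
    d=float(p["depth"][v,u]); c=np.array([(u-p["cx"])/p["fx"]*d,-(v-p["cy"])/p["fy"]*d,-d,1])
    return (np.linalg.inv(p["camera_from_world"])@c)[:3]
def cloud(p):
    v,u=np.mgrid[:384,:512]; d=p["depth"]
    c=np.stack([(u-p["cx"])/p["fx"]*d,-(v-p["cy"])/p["fy"]*d,-d,np.ones_like(d)],-1)
    return (c@np.linalg.inv(p["camera_from_world"]).T)[...,:3]
def save(p,n): cv2.imwrite(f"pics/{n}.png",cv2.cvtColor(p["img"],cv2.COLOR_RGB2BGR))
E
python3 - <<'E'
from h import *
np.set_printoptions(precision=4,suppress=True)
ims=[]
for n in("top","side"):
    p=bot.read_camera(n); ims.append(p["img"])
    print(n,[k for k in p if k not in("img","depth")],np.linalg.inv(p["camera_from_world"])[:3,3])
    for q in("labeller","gutter","cradle","tube","tube_mid","press_hinge","thumb_plate","press_roller","tube_rack","wash_bottle","dish_stack","tip_box","pen"):
        print(q,[(np.array(r["xyz"]),round(r["confidence"],2)) for r in bot.landmark_of(p,q)][:4])
    save(p,n+"0")
o=bot.get_obs(); print(o)
E
```

```text
pics
top ['fx', 'fy', 'cx', 'cy', 'camera_from_world', 'shot'] [ 0.4354 -0.0228  1.1824]
labeller [(array([0.5579, 0.0317, 0.0006]), 0.57)]
gutter [(array([0.5412, 0.0348, 0.0729]), 0.79), (array([0.5599, 0.0269, 0.0851]), 0.21)]
cradle [(array([0.5583, 0.0303, 0.086 ]), 0.89)]
tube [(array([0.3258, 0.1235, 0.0159]), 0.85), (array([0.4564, 0.0592, 0.0727]), 0.71), (array([0.4143, 0.2698, 0.0176]), 0.71), (array([0.4713, 0.4806, 0.0018]), 0.6)]
tube_mid [(array([0.4115, 0.2688, 0.0164]), 0.71), (array([0.4579, 0.0575, 0.0743]), 0.67), (array([0.3263, 0.1221, 0.0122]), 0.65), (array([ 0.5712, -0.1427,  0.0015]), 0.63)]
press_hinge [(array([0.6296, 0.0129, 0.1091]), 0.89), (array([0.6355, 0.0103, 0.2069]), 0.5), (array([0.4657, 0.4797, 0.0004]), 0.24)]
thumb_plate [(array([0.6369, 0.0097, 0.2079]), 0.5)]
press_roller [(array([0.635 , 0.0105, 0.1807]), 0.39)]
tube_rack [(array([0.4714, 0.4799, 0.0033]), 0.78)]
wash_bottle [(array([0.6681, 0.4123, 0.0015]), 0.7)]
dish_stack [(array([ 0.4403, -0.4709, -0.0003]), 0.94)]
tip_box [(array([ 0.5591, -0.4994,  0.0023]), 0.58), (array([0.6347, 0.
[... 909 characters left out ...]
.0017]), 0.89)]
dish_stack []
tip_box [(array([ 0.564 , -0.5002, -0.002 ]), 0.73), (array([0.6901, 0.1996, 0.0029]), 0.54)]
pen [(array([ 0.4339, -0.0885, -0.0007]), 0.42)]
{'t': 1.4, 'q': array([-1.3581,  0.477 ,  0.0224,  1.5554, -0.0115,  1.1093, -0.0831]), 'joint_vel': array([-0.0001, -0.0009, -0.0003, -0.0013,  0.0018, -0.0013,  0.0003]), 'joint_torque': array([ -0.0007, -59.6307,   1.6061, -28.1546,   0.0125,   0.0015,
        -0.    ]), 'eef_pos': array([0.2128, 0.6406, 0.2051]), 'tool_rot': array([-0.    ,  0.1597,  0.9872,  0.    ]), 'contact_force': array([0.2045, 0.9304, 0.5674]), 'torque': array([-0.0685,  0.0569, -0.0151]), 'grasp_force': 0.0, 'gripper_width': 1.002618019963546}
```

View pics/top0.png

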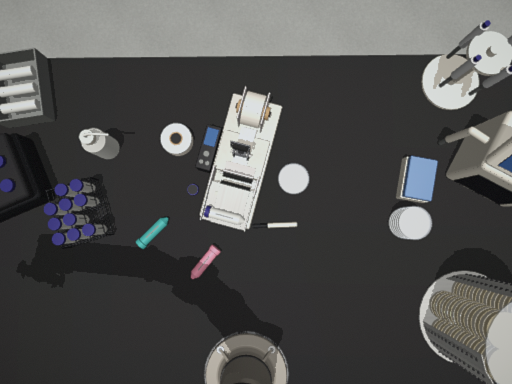

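View pics/side0.png

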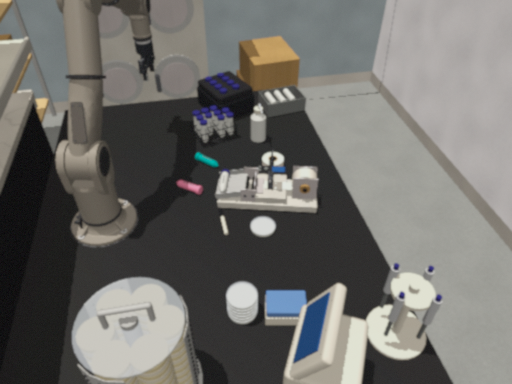

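Run:
```python
from h import *
np.set_printoptions(precision=4,suppress=True)
print(bot.tips_ahead)
p=bot.read_camera("top"); W=cloud(p); np.savez("top.npz",W=W,img=p["img"])
m=max(bot.masks_of(p,"labeller"),key=lambda r:r["confidence"])["mask"]
rc=cv2.minAreaRect(np.float32(W[m&(W[...,2]>.015)][:,:2])); print("rect",rc)
for r in bot.masks_of(p,"tube"):
    P=W[r["mask"]]; c=P.mean(0)
    if abs(c[0]-.457)<.05 and abs(c[1]-.056)<.06:
        P=P[P[:,2]>.06]; q=P[:,:2]-P[:,:2].mean(0); d=np.linalg.svd(q,full_matrices=False)[2][0]
        t=q@d; print("tube",r["confidence"],P.mean(0),"dir",np.degrees(np.arctan2(d[1],d[0])),np.percentile(t,[0,2,98,100]),"ztop",np.percentile(P[:,2],[50,90,98]))
# labeller frame profile
yaw=np.radians(-14.6); o=np.array([.557,.031]); R=np.array([[np.cos(yaw),-np.sin(yaw)],[np.sin(yaw),np.cos(yaw)]])
L=W.copy(); L[...,:2]=(W[...,:2]-o)@R
a=(abs(L[...,1])<40e-3)&(L[...,0]>.04)&(L[...,0]<.14)&(L[...,2]>.15)
A=L[a]; print("arm",len(A)); print(A[np.argsort(A[:,2])][::max(1,len(A)//25)])
for x in np.arange(-.13,.1,.01):
    s=(abs(L[...,0]-x)<.004)&(abs(L[...,1])<.03); print(round(x,3),np.median(L[s][:,2]),end="; ")
```

```text
0.008
rect ((0.6235196590423584, 0.03223085403442383), (0.19796748459339142, 0.3812471330165863), 75.96637725830078)
tube 0.58 [0.4594 0.0595 0.0859] dir 74.79316198364462 [-0.0857 -0.0526  0.0512  0.0536] ztop [0.0837 0.0881 0.09  ]
arm 157
[[ 0.0741 -0.0078  0.1503]
 [ 0.0751  0.0236  0.1737]
 [ 0.071   0.001   0.1828]
 [ 0.0806 -0.0281  0.1847]
 [ 0.0711 -0.0017  0.1859]
 [ 0.0728  0.0118  0.1867]
 [ 0.0714 -0.0148  0.1875]
 [ 0.0779 -0.0001  0.1891]
 [ 0.0766  0.0048  0.1897]
 [ 0.0763 -0.0162  0.191 ]
 [ 0.0751  0.0095  0.1915]
 [ 0.0787  0.0156  0.1918]
 [ 0.0773 -0.0108  0.1925]
 [ 0.074  -0.0091  0.1937]
 [ 0.075  -0.0244  0.1951]
 [ 0.0782 -0.0185  0.1974]
 [ 0.0783 -0.0004  0.2008]
 [ 0.0784  0.0073  0.2031]
 [ 0.0785 -0.0057  0.206 ]
 [ 0.0782  0.0147  0.2078]
 [ 0.0781 -0.0187  0.211 ]
 [ 0.0815  0.0076  0.2128]
 [ 0.0794 -0.0261  0.214 ]
 [ 0.0786 -0.0034  0.215 ]
 [ 0.0804  0.0199  0.2156]
 [ 0.0814 -0.0155  0.2164]
 [ 0.0791  0.0017  0.2188]]
-0.13 -0.0006970120732532337; -0.12 0.053474831011631974; -0.11 0.08316082941574154; -0.1 0.08607879791746087; -0.09 0.08014823553069217; -0.08 0.061757524946652875; -0.07 0.06364780486110844; -0.06 0.06605690323993096; -0.05 0.06825921952452452; -0.04 0.0708292745311756; -0.03 0.07193448158979798; -0.02 0.07488280447334161; -0.01 0.07345595704978769; -0.0 0.035665424653504973; 0.01 0.07326196174613964; 0.02 0.09745670796907502; 0.03 0.06911179694875624; 0.04 0.069750469997517; 0.05 0.06877113565176951; 0.06 0.06611526730514394; 0.07 0.11475478513508763; 0.08 0.20195043374830085; 0.09 0.06329762718314691;
```

Call:
{"op": "send_rows", "data": {"deltas": "-0.335 -0.353 0 -3.7;-0.335 -0.353 0 -3.7;-0.335 -0.353 0 -3.7;-0.335 -0.353 0 -3.7;-0.335 -0.353 0 -3.7", "claw": 0.45}}

```text
t: 2.05
eef_pos: [0.3197, 0.4124, 0.2053]
tool_rot: [0.0, 0.128, 0.992, 0.0]
contact_force: [1.4, 1.0, -0.4]
gripper_width: 0.451
grasp_force: 0.0
```

```bash
cat > to.py <<'E'
import sys; from h import *
from scipy.spatial.transform import Rotation as Ro
yaw=np.radians(-14.7); O=np.array([.557,.031,0]); R=Ro.from_euler("z",yaw).as_matrix()
def rep(*targets):
    o=bot.get_obs(); w,x,y,z=o["tool_rot"]; T=Ro.from_quat([x,y,z,w]).as_matrix(); e=np.array(o["eef_pos"])
    print("t",round(o["t"],2),"lab",np.round(R.T@(e-O)*1e3,1),"F",np.round(R.T@o["contact_force"],1),"yerr",round(np.degrees(np.arctan2(*(R.T@T[:,1])[[0,1]])),2),"w",round(o["gripper_width"],2))
    for g in targets: print(g,"->",np.round(T.T@(O+R@np.array(g)/1e3-e),4))
if __name__=="__main__": rep(*[tuple(map(float,a.split(","))) for a in sys.argv[1:]])
E
python3 to.py -135,130,205 -135,-2,205
```

```text
t 2.05 lab [-326.3  308.7  205.3] F [ 1.1  1.3 -0.4] yerr -0.02 w 0.45
(-135.0, 130.0, 205.0) -> [-0.1913 -0.1787  0.0002]
(-135.0, -2.0, 205.0) -> [-1.912e-01 -3.107e-01  1.000e-04]
```

Call:
{"op": "send_rows", "data": {"deltas": "-0.205 -0.18 0 0;-0.205 -0.18 0 0;-0.205 -0.18 0 0;-0.205 -0.18 0 0;-0.205 -0.18 0 0"}}

```text
t: 2.55
eef_pos: [0.4598, 0.2053, 0.2055]
tool_rot: [0.0, 0.128, 0.992, 0.0]
contact_force: [0.7, 0.5, 0.4]
gripper_width: 0.449
grasp_force: 0.0
```

```bash
python3 to.py -135,-2,205 -135,-2,130
```

```text
t 2.55 lab [-138.2  143.9  205.5] F [0.5 0.7 0.4] yerr -0.03 w 0.45
(-135.0, -2.0, 205.0) -> [-0.0032 -0.1459  0.0004]
(-135.0, -2.0, 130.0) -> [-0.0031 -0.146   0.0754]
```

Call:
{"op": "send_rows", "data": {"deltas": "-0.002 -0.08 0.02 0;-0.003 -0.146 0.075 0;-0.003 -0.146 0.075 0;-0.003 -0.146 0.075 0;-0.003 -0.146 0.075 0"}}

```text
t: 3.05
eef_pos: [0.4231, 0.0625, 0.1291]
tool_rot: [-0.001, 0.13, 0.992, -0.001]
contact_force: [0.3, 0.8, -0.0]
gripper_width: 0.446
grasp_force: 0.0
```

Run:
```python
from to import *
np.set_printoptions(precision=1,suppress=True)
rep((-135,-2,76))
p=bot.read_camera("top"); L=(cloud(p)-O)@R*1e3
s=bot.read_camera("side"); S=(cloud(s)-O)@R*1e3
for n,Q in(("top",L),("side",S)):
    a=(Q[...,2]>100)&(Q[...,2]<200)&(abs(Q[...,1])<70)&(Q[...,0]<-80)&(Q[...,0]>-190); P=Q[a]; print(n,len(P),np.percentile(P,[0,2,50,98,100],axis=0) if len(P) else "")
    a=a&(Q[...,2]<165);P=Q[a]; print(n,len(P),np.percentile(P,[0,2,50,98,100],axis=0) if len(P) else "")
v,u=200,250
cv2.imwrite("pics/s1.png",cv2.resize(cv2.cvtColor(s["img"][110:230,170:340],cv2.COLOR_RGB2BGR),None,fx=4.5,fy=4.5))
```

```text
t 3.05 lab [-137.5   -3.5  129.1] F [ 0.1  0.8 -0. ] yerr 0.23 w 0.45
(-135, -2, 76) -> [-0.   0.   0.1]
top 0 
top 0 
side 51 [[-149.7  -37.7  158.5]
 [-148.8  -36.9  159.7]
 [-133.6  -27.5  176.8]
 [-127.8   24.7  194.7]
 [-127.8   25.5  196.5]]
side 8 [[-149.7  -30.1  158.5]
 [-149.2  -29.7  158.7]
 [-136.4  -24.4  161. ]
 [-131.4   17.   164.4]
 [-131.4   23.4  164.5]]
```

View pics/s1.png

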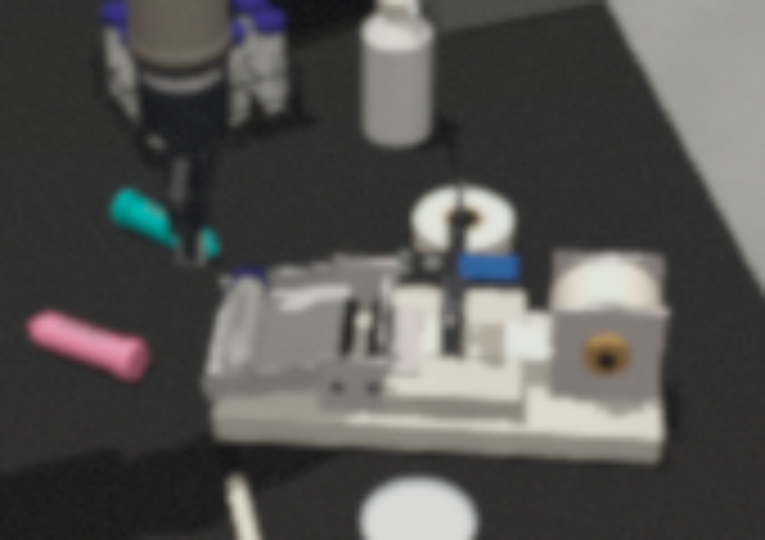

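Call:
{"op": "send_rows", "data": {"deltas": "0 0.001 0.03 0;0 0.001 0.05 0;0 0.001 0.059 0;0 0.001 0.059 0"}}

```text
t: 3.55
eef_pos: [0.4252, 0.0671, 0.0708]
tool_rot: [-0.0, 0.127, 0.992, -0.0]
contact_force: [-0.5, 0.1, 0.2]
gripper_width: 0.448
grasp_force: 0.0
```

Run:
```python
from to import *
rep((-124,-2,70),(-30,-2,90))
s=bot.read_camera("side");
cv2.imwrite("pics/s2.png",cv2.resize(cv2.cvtColor(s["img"][120:220,190:320],cv2.COLOR_RGB2BGR),None,fx=6,fy=6))
```

```text
t 3.55 lab [-136.7    1.4   70.8] F [-0.5 -0.   0.2] yerr -0.12 w 0.45
(-124, -2, 70) -> [-0.0127 -0.0035  0.0008]
(-30, -2, 90) -> [-0.1067 -0.0037 -0.0193]
```

View pics/s2.png

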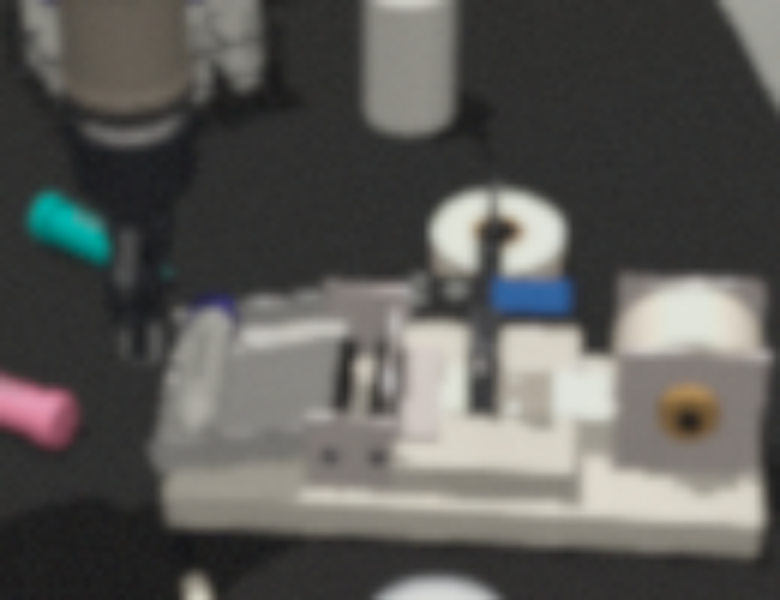

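Call:
{"op": "send_rows", "data": {"deltas": "-0.008 -0.0035 0 0;-0.013 -0.0035 0 0;-0.019 -0.0035 -0.0015 0;-0.025 -0.0035 -0.0025 0;-0.031 -0.0035 -0.004 0"}}

```text
t: 4.1
eef_pos: [0.4549, 0.0547, 0.0754]
tool_rot: [0.0, 0.128, 0.992, 0.0]
contact_force: [0.7, -0.3, -0.4]
gripper_width: 0.451
grasp_force: 0.0
```

Call:
{"op": "send_rows", "data": {"deltas": "-0.006 0 -0.001 0;-0.012 0 -0.0025 0;-0.018 0 -0.004 0;-0.024 0 -0.005 0;-0.03 0 -0.006 0"}}

```text
t: 4.6
eef_pos: [0.4836, 0.047, 0.0812]
tool_rot: [-0.0, 0.128, 0.992, 0.0]
contact_force: [-0.1, 0.1, 0.4]
gripper_width: 0.449
grasp_force: 0.0
```

Run:
```python
from to import *
rep((-40,-2,88))
p=bot.read_camera("top")
for r in bot.landmark_of(p,"tube"): 
  l=R.T@(np.array(r["xyz"])-O)*1e3
  if abs(l[1])<50: print(np.round(l,1),r["confidence"])
cv2.imwrite("pics/t3.png",cv2.resize(cv2.cvtColor(p["img"][130:240,180:310],cv2.COLOR_RGB2BGR),None,fx=5,fy=5))
```

```text
t 4.6 lab [-75.   -3.1  81.2] F [-0.1  0.   0.4] yerr -0.02 w 0.45
(-40, -2, 88) -> [-0.035   0.0011 -0.0068]
```

View pics/t3.png

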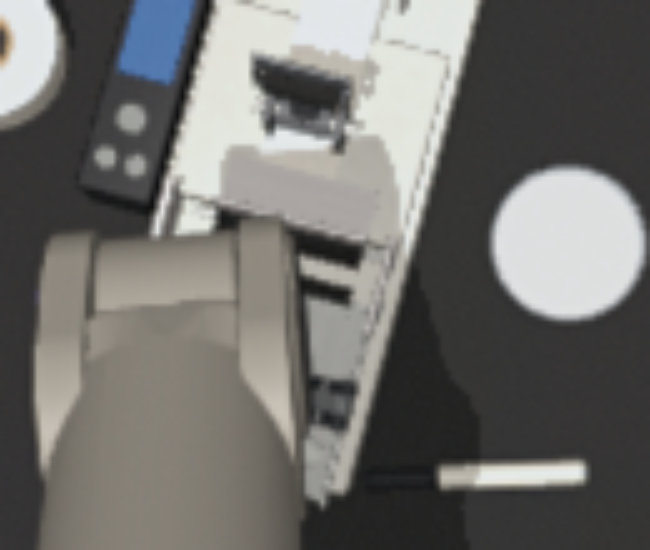

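Run:
```python
from to import *
s=bot.read_camera("side")
for r in bot.landmark_of(s,"tube"): 
  l=R.T@(np.array(r["xyz"])-O)*1e3
  if abs(l[1])<60: print(np.round(l,1),r["confidence"])
cv2.imwrite("pics/s4.png",cv2.resize(cv2.cvtColor(s["img"][120:220,200:330],cv2.COLOR_RGB2BGR),None,fx=6,fy=6))
```

```text
[-247.8   26.6   14. ] 0.67
[-102.6   -2.2   67.3] 0.5
[ 3.5 -2.8  0.4] 0.27
```

View pics/s4.png

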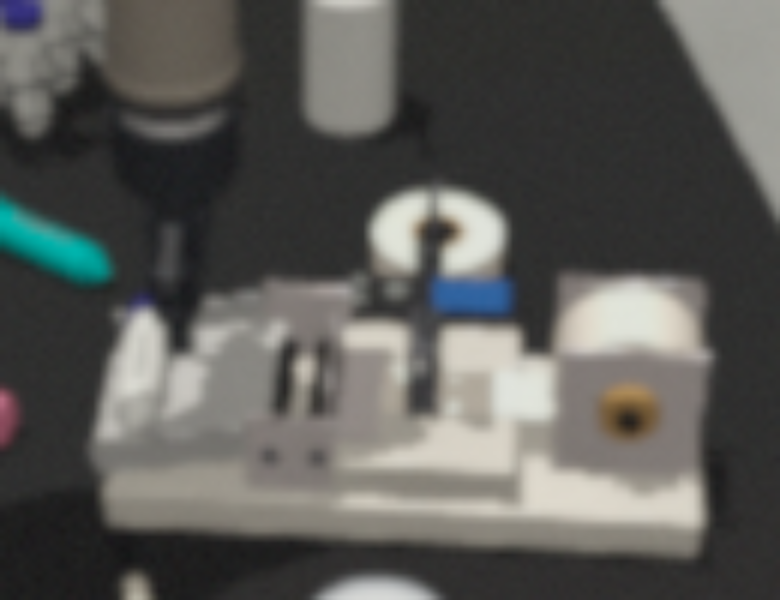

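Run:
```python
from to import *
s=bot.read_camera("side"); S=(cloud(s)-O)@R*1e3
for v in range(150,184,2): print(v,[tuple(S[v,u].round().astype(int)) for u in range(226,236,2)])
i=np.linalg.inv(s["camera_from_world"]); 
for v in(176,178,180):
  d=i[:3,:3]@np.array([(230-s["cx"])/s["fx"],-(v-s["cy"])/s["fy"],-1]); c=R.T@(i[:3,3]-O)*1e3; d=R.T@d
  for y in(-35,-25): k=(y-c[1])/d[1]; print(v,y,(c+k*d).round(1))
```

```text
150 [(np.int64(-82), np.int64(-34), np.int64(252)), (np.int64(-75), np.int64(-36), np.int64(253)), (np.int64(-67), np.int64(-40), np.int64(257)), (np.int64(-60), np.int64(-41), np.int64(258)), (np.int64(-54), np.int64(-32), np.int64(251))]
152 [(np.int64(-82), np.int64(-41), np.int64(248)), (np.int64(-75), np.int64(-36), np.int64(245)), (np.int64(-68), np.int64(-37), np.int64(246)), (np.int64(-61), np.int64(-39), np.int64(247)), (np.int64(-55), np.int64(-29), np.int64(241))]
154 [(np.int64(84), np.int64(-1220), np.int64(1146)), (np.int64(-75), np.int64(-38), np.int64(238)), (np.int64(-68), np.int64(-38), np.int64(238)), (np.int64(-66), np.int64(5), np.int64(205)), (np.int64(-60), np.int64(10), np.int64(201))]
156 [(np.int64(-82), np.int64(-43), np.int64(232)), (np.int64(-75), np.int64(-43), np.int64(233)), (np.int64(-68), np.int64(-40), np.int64(230)), (np.int64(-64), np.int64(-14), np.int64(211)), (np.int64(-61), np.int64(15), np.int64(188))]
158 [(np.int64(-83), np.int64(-41), np.int64(222)), (np.int64(-76), np.int64(-39), np.int64(220)), (np.int64(-68), np.int64(-42), np.int64(223
[... 2395 characters left out ...]
), np.int64(31), np.int64(68)), (np.int64(-65), np.int64(30), np.int64(69))]
180 [(np.int64(-93), np.int64(0), np.int64(83)), (np.int64(-88), np.int64(21), np.int64(65)), (np.int64(-80), np.int64(22), np.int64(65)), (np.int64(-73), np.int64(21), np.int64(66)), (np.int64(-65), np.int64(24), np.int64(64))]
182 [(np.int64(-91), np.int64(-14), np.int64(85)), (np.int64(-87), np.int64(7), np.int64(67)), (np.int64(-79), np.int64(5), np.int64(69)), (np.int64(-71), np.int64(8), np.int64(67)), (np.int64(-63), np.int64(5), np.int64(70))]
176 -35 [-72.3 -35.  133.8]
176 -25 [-73.6 -25.  125.2]
178 -35 [-72.6 -35.  124.1]
178 -25 [-73.9 -25.  115.4]
180 -35 [-73.  -35.  114.3]
180 -25 [-74.3 -25.  105.6]
```

Run:
```python
from to import *
s=bot.read_camera("side")
def pr(s,l):
    c=s["camera_from_world"]@np.r_[R@(np.array(l)/1e3)+O,1]; return (s["cx"]+s["fx"]*c[0]/-c[2], s["cy"]-s["fy"]*c[1]/-c[2])
for l in [(-137.5,-34,129),(-137,-31,71),(-75,-34,81),(-100,-30,72),(-100,-30,86)]:
    print(l,[np.round(pr(s,(l[0],l[1],l[2]+k)),1) for k in(-8,0,15,30)])
p=bot.read_camera("top"); L=(cloud(p)-O)@R*1e3
for v in range(202,220,2): print(v,[tuple(int(a) for a in L[v,u].round()) for u in range(236,252,2)])
o=bot.get_obs(); print(o["eef_pos"],o["q"])
```

```text
(-137.5, -34, 129) [array([212.7, 177.7]), array([212.5, 176.1]), array([212.3, 173. ]), array([212. , 169.8])]
(-137, -31, 71) [array([213.9, 188.8]), array([213.7, 187.2]), array([213.5, 184.3]), array([213.2, 181.3])]
(-75, -34, 81) [array([229.9, 188.1]), array([229.8, 186.5]), array([229.7, 183.5]), array([229.5, 180.5])]
(-100, -30, 72) [array([223.5, 188.8]), array([223.4, 187.3]), array([223.3, 184.3]), array([223.1, 181.3])]
(-100, -30, 86) [array([223.4, 186.1]), array([223.3, 184.5]), array([223.1, 181.5]), array([222.9, 178.5])]
202 [(-75, -45, 506), (-73, -47, 472), (-71, -50, 466), (-52, -38, 69), (-51, -43, 69), (-49, -49, 71), (-48, -54, 65), (-47, -59, 69)]
204 [(-78, -46, 507), (-77, -48, 481), (-75, -51, 463), (-57, -39, 63), (-56, -44, 67), (-55, -50, 62), (-53, -55, 63), (-52, -61, 68)]
206 [(-82, -47, 508), (-80, -50, 490), (-79, -52, 467), (-76, -54, 430), (-67, -50, 197), (-65, -55, 199), (-65, -60, 209), (-63, -65, 204)]
208 [(-85, -48, 510), (-84, -51, 499), (-82, -53, 464), (-80, -55, 434), (-72, -52, 213), (-70, -56, 205), (-69, -61, 210), (-68, -66, 211)]
210 [(-88, -49, 510), (-87, -52, 504), (-85, -54, 461), (-84, -56, 425), (-77, -53, 213), (-75, -58, 207), (-74, -62, 208), (-73, -67, 210)]
212 [(-92, -50, 508), (-91, -53, 507), (-89, -54, 459), (-82, -49, 184), (-81, -54, 199), (-80, -59, 209), (-79, -64, 211), (-78, -68, 205)]
214 [(-95, -51, 508), (-94, -54, 506), (-92, -55, 457), (-87, -50, 197), (-86, -55, 201), (-85, -60, 207), (-84, -65, 207), (-79, -67, 35)]
216 [(-98, -51, 505), (-97, -55, 506), (-96, -56, 447), (-90, -47, 63), (-89, -52, 57), (-87, -58, 55), (-86, -64, 76), (-84, -69, 36)]
218 [(-101, -52, 512), (-101, -55, 505), (-99, -56, 432), (-96, -49, 77), (-94, -54, 56), (-93, -59, 55), (-91, -65, 38), (-90, -70, 35)]
[0.48276996 0.04725053 0.08098267] [-0.46600796  0.3467712   0.28769082  2.12714738 -0.15279252  0.68709648
  1.23876836]
```

Call:
{"op": "send_rows", "data": {"deltas": "0.03 0.001 -0.002 0;0.063 0.001 -0.002 0;0.063 0.001 -0.002 0;0.063 0.001 0.02 0;0.063 0.001 0.035 0"}}

```text
t: 5.45
eef_pos: [0.4228, 0.0645, 0.0458]
tool_rot: [0.001, 0.127, 0.992, 0.0]
contact_force: [-0.8, 0.5, 0.0]
gripper_width: 0.451
grasp_force: 0.0
```

```bash
python3 to.py -137,-3,35
```

```text
t 5.45 lab [-138.3   -1.7   45.8] F [-0.9  0.3  0. ] yerr -0.06 w 0.45
(-137.0, -3.0, 35.0) -> [-0.0013 -0.0013  0.0108]
```

Call:
{"op": "send_rows", "data": {"deltas": "-0.001 -0.001 0.006 0;-0.001 -0.001 0.011 0;-0.001 -0.001 0.011 0"}}

```text
t: 5.75
eef_pos: [0.4233, 0.0627, 0.0349]
tool_rot: [-0.0, 0.128, 0.992, -0.0]
contact_force: [-0.2, 0.7, 1.3]
gripper_width: 0.447
grasp_force: 0.0
```

Run:
```python
from to import *
rep((-126,-2,35))
s=bot.read_camera("side")
cv2.imwrite("pics/s5.png",cv2.resize(cv2.cvtColor(s["img"][150:210,195:275],cv2.COLOR_RGB2BGR),None,fx=10,fy=10,interpolation=cv2.INTER_CUBIC))
S=(cloud(s)-O)@R*1e3
for v in range(176,194): print(v,[tuple(int(a) for a in S[v,u].round()) for u in(211,213,215,217,219)])
```

```text
t 5.75 lab [-137.4   -3.3   34.9] F [-0.4  0.6  1.3] yerr 0.0 w 0.45
(-126, -2, 35) -> [-0.0114  0.0013 -0.0001]
176 [(-136, -71, 161), (-129, -73, 163), (-129, -30, 127), (-130, 20, 84), (-138, 115, 3)]
177 [(-138, -62, 148), (-130, -67, 153), (-128, -35, 126), (-130, 19, 80), (-138, 114, -1)]
178 [(-139, -60, 141), (-130, -66, 147), (-129, -31, 118), (-130, 18, 76), (-137, 104, 2)]
179 [(-139, -62, 138), (-131, -64, 141), (-129, -35, 116), (-130, 15, 73), (-127, 41, 51)]
180 [(-139, -60, 133), (-132, -62, 135), (-127, -47, 122), (-131, 20, 63), (-126, 35, 51)]
181 [(-142, -50, 119), (-134, -52, 121), (-128, -46, 116), (-142, 80, 6), (-124, 24, 55)]
182 [(-141, -58, 121), (-134, -54, 118), (-127, -51, 115), (-142, 78, 2), (-123, 15, 58)]
183 [(-145, -38, 98), (-138, -34, 95), (-131, -31, 92), (-141, 68, 5), (-118, -15, 79)]
184 [(-145, -39, 94), (-137, -38, 93), (-132, -24, 81), (-141, 71, -3), (-117, -24, 82)]
185 [(-146, -35, 86), (-138, -35, 86), (-132, -26, 78), (-130, 3, 53), (-117, -28, 81)]
186 [(-146, -37, 82), (-139, -36, 81), (-132, -29, 76), (-128, -7, 56), (-115, -38, 84)]
187 [(-147, -33, 73), (-139, -35, 76), (-133, -27, 69), (-128, -12, 56), (-115, -43, 84)]
188 [(-161, 39, 3), (-139, -35, 71), (-134, -24, 61), (-127, -19, 57), (-115, -44, 80)]
189 [(-161, 34, 2), (-152, 32, 4), (-144, 32, 5), (-126, -27, 59), (-115, -41, 73)]
190 [(-160, 27, 3), (-151, 26, 5), (-144, 29, 2), (-125, -31, 58), (-114, -50, 75)]
191 [(-159, 21, 3), (-152, 29, -4), (-142, 18, 6), (-125, -36, 57), (-117, -34, 56)]
192 [(-159, 21, -2), (-150, 15, 4), (-143, 18, 1), (-125, -38, 53), (-116, -44, 59)]
193 [(-157, 7, 5), (-149, 9, 3), (-142, 13, 0), (-121, -61, 70), (-113, -62, 71)]
```

View pics/s5.png

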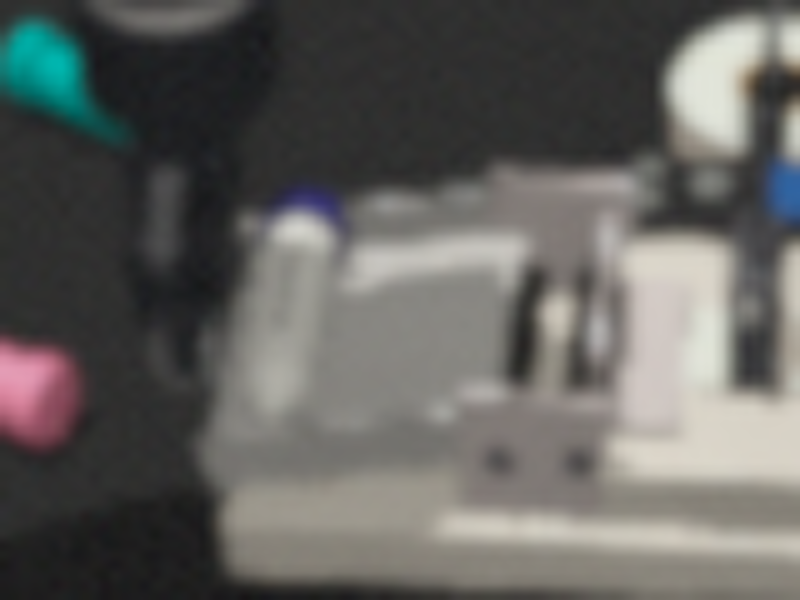

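Call:
{"op": "send_rows", "data": {"deltas": "-0.005 0.001 0.003 0;-0.01 0.001 0.003 0;-0.016 0.001 0.002 0;-0.022 0.001 0.0005 0;-0.028 0.001 -0.001 0"}}

```text
t: 6.3
eef_pos: [0.4513, 0.0566, 0.0364]
tool_rot: [0.0, 0.128, 0.992, 0.0]
contact_force: [-0.4, -0.4, -0.5]
gripper_width: 0.45
grasp_force: 0.2
```

Run:
```python
from to import *
rep((-42,-2,50))
s=bot.read_camera("side"); S=(cloud(s)-O)@R*1e3; im=s["img"].astype(int)
for r in bot.landmark_of(s,"tube"):
  l=R.T@(np.array(r["xyz"])-O)*1e3
  if abs(l[1])<30: print(np.round(l,1),r["confidence"])
b=(im[...,2]-im[...,0]>40)&(abs(S[...,1]-48)<20)&(S[...,0]<20)&(S[...,0]>-130)&(S[...,2]>40); print("cap",b.sum(),S[b].mean(0).round(1))
```

```text
t 6.3 lab [-108.8   -2.1   36.4] F [-0.3 -0.5 -0.5] yerr -0.01 w 0.45
(-42, -2, 50) -> [-0.0668  0.0001 -0.0136]
[-89.6  -1.8  71.8] 0.63
[-249.1   29.8   15.5] 0.44
cap 2 [-81.   55.4  92.6]
```

Call:
{"op": "send_rows", "data": {"deltas": "-0.006 0 -0.001 0;-0.012 0 -0.0025 0;-0.018 0 -0.004 0;-0.024 0 -0.005 0;-0.03 0 -0.006 0"}}

```text
t: 6.9
eef_pos: [0.4801, 0.049, 0.0422]
tool_rot: [0.0, 0.128, 0.992, 0.0]
contact_force: [-0.4, -0.4, 0.3]
gripper_width: 0.447
grasp_force: 0.2
```

Call:
{"op": "send_rows", "data": {"deltas": "-0.006 0 -0.001 0;-0.012 0 -0.0025 0;-0.018 0 -0.004 0;-0.024 0 -0.005 0;-0.03 0 -0.006 0"}}

```text
t: 7.4
eef_pos: [0.509, 0.0415, 0.0482]
tool_rot: [-0.0, 0.128, 0.992, 0.0]
contact_force: [0.3, -0.0, -0.7]
gripper_width: 0.45
grasp_force: 0.2
```

```bash
cat > lk.py <<'E'
from to import *
import sys
rep((-26,-2,50))
s=bot.read_camera("side"); S=(cloud(s)-O)@R*1e3; im=s["img"].astype(int)
for r in bot.landmark_of(s,"tube"):
  l=R.T@(np.array(r["xyz"])-O)*1e3
  if abs(l[1])<30: print(np.round(l,1),r["confidence"])
b=(im[...,2]-im[...,0]>30)&(abs(S[...,1]-48)<20)&(S[...,0]<20)&(S[...,0]>-130)&(S[...,2]>40); print("cap",b.sum(),S[b].mean(0).round(1))
cv2.imwrite(f"pics/{sys.argv[1]}.png",cv2.resize(cv2.cvtColor(s["img"][130:215,195:325],cv2.COLOR_RGB2BGR),None,fx=6,fy=6,interpolation=cv2.INTER_CUBIC))
E
python3 lk.py s6
```

```text
t 7.4 lab [-49.   -2.1  48.2] F [ 0.3  0.1 -0.7] yerr -0.02 w 0.45
(-26, -2, 50) -> [-0.023   0.     -0.0018]
[-248.2   28.8   11.7] 0.71
[-24.4  -2.2  86.6] 0.67
[ 0.9 -1.6 -0.6] 0.63
[ 79.9   1.4 186.5] 0.26
cap 6 [-23.2  53.4 105.5]
```

Call:
{"op": "send_rows", "data": {"deltas": "-0.005 0 -0.001 0;-0.009 0 -0.002 0;-0.013 0 -0.002 0;-0.017 0 -0.002 0;-0.02 0 -0.002 0"}}

```text
t: 8.0
eef_pos: [0.5283, 0.0364, 0.0501]
tool_rot: [0.0, 0.128, 0.992, 0.0]
contact_force: [0.6, 0.5, -0.0]
gripper_width: 0.454
grasp_force: 0.0
```

Call:
{"op": "send_rows", "data": {"deltas": "-0.002 0 0 0;-0.003 0 0 0;-0.003 0 0 0"}}

```text
t: 8.3
eef_pos: [0.5308, 0.0357, 0.05]
tool_rot: [-0.0, 0.128, 0.992, -0.0]
contact_force: [-1.3, -0.5, -0.4]
gripper_width: 0.448
grasp_force: 0.0
```

```bash
python3 lk.py s7
```

```text
t 8.3 lab [-26.5  -2.1  50. ] F [-1.1 -0.8 -0.4] yerr -0.01 w 0.45
(-26, -2, 50) -> [-0.0005  0.0001  0.    ]
[-248.8   29.2   13.5] 0.49
[ 1.8 -0.1 82.9] 0.43
cap 2 [  1.6  50.  106.2]
```

View pics/s7.png

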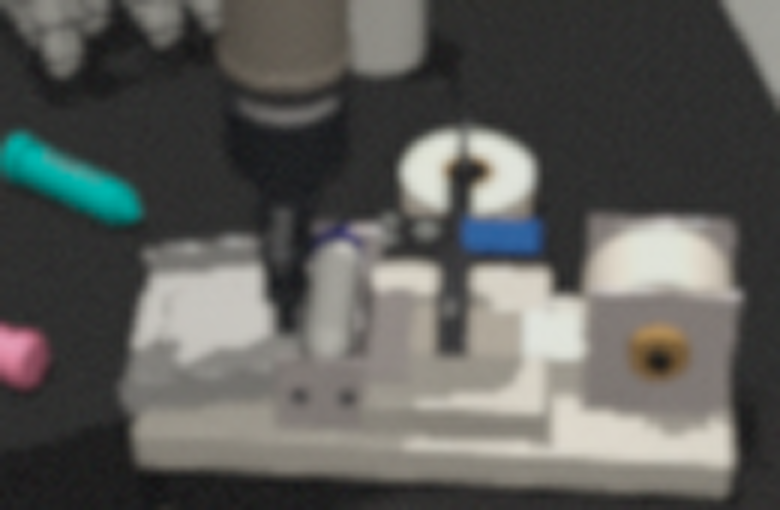

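Call:
{"op": "send_rows", "data": {"deltas": "0.012 0 -0.005 0;0.014 0 -0.05 0;0.014 0 -0.1 0;0.014 0 -0.15 0;0.014 0 -0.165 0"}}

```text
t: 8.9
eef_pos: [0.519, 0.0396, 0.2205]
tool_rot: [0.004, 0.128, 0.992, 0.002]
contact_force: [0.3, -0.6, 0.2]
gripper_width: 0.451
grasp_force: 0.0
```

```bash
sed -i 's/^rep.*/rep((118,-2,215),(118,-2,160))/' lk.py; python3 lk.py s8
```

```text
t 8.9 lab [-38.9  -1.3 220.5] F [ 0.5 -0.5  0.2] yerr -0.01 w 0.45
(118, -2, 215) -> [-0.1569 -0.0007  0.0066]
(118, -2, 160) -> [-0.1565 -0.001   0.0616]
[ 1.5 -1.3 83.5] 0.7
[-251.4   29.2   12.1] 0.51
cap 8 [ -2.3  49.2 104.1]
```

Tube stays seated. Now over the arm, closing the fingers.

Call:
{"op": "send_rows", "data": {"deltas": "-0.04 0 0 0;-0.08 0 0 0;-0.12 0 0 0;-0.157 0 0 0;-0.157 0 0 0", "claw": 0}}

```text
t: 9.5
eef_pos: [0.6709, -0.0022, 0.2123]
tool_rot: [-0.001, 0.129, 0.992, -0.001]
contact_force: [0.6, -0.3, -0.2]
gripper_width: 0.002
grasp_force: 0.0
```

Run:
```python
from to import *
rep((118,-2,166),(100,-2,166))
s=bot.read_camera("side"); S=(cloud(s)-O)@R*1e3
a=(abs(S[...,1])<45)&(S[...,0]>60)&(S[...,0]<150)&(S[...,2]>140)&(S[...,2]<320)
for z in range(140,320,8):
    P=S[a&(abs(S[...,2]-z)<4)]
    if len(P): print(z,len(P),P[:,0].min().round(),P[:,0].max().round(),np.median(P[:,1]).round())
```

```text
t 9.5 lab [118.6  -3.2 212.3] F [ 0.7 -0.2 -0.2] yerr 0.08 w 0.0
(118, -2, 166) -> [0.0005 0.0013 0.0463]
(100, -2, 166) -> [0.0185 0.0013 0.0463]
148 2 74.0 74.0 -12.0
172 4 74.0 77.0 -28.0
180 8 70.0 84.0 -24.0
188 22 68.0 84.0 -11.0
196 12 69.0 84.0 -3.0
204 6 73.0 80.0 -24.0
212 4 76.0 80.0 -24.0
220 10 76.0 79.0 -6.0
244 7 106.0 124.0 -9.0
252 12 106.0 127.0 -12.0
260 12 105.0 127.0 -15.0
268 12 105.0 126.0 -13.0
276 3 112.0 122.0 -16.0
284 1 115.0 115.0 -28.0
292 10 105.0 125.0 -34.0
300 7 104.0 128.0 -41.0
308 11 100.0 131.0 -15.0
316 6 100.0 130.0 -16.0
```

Call:
{"op": "send_rows", "data": {"deltas": "0 0.001 0.03 0;0 0.001 0.046 0;0.006 0.001 0.046 0;0.014 0.001 0.046 0;0.02 0.001 0.046 0"}}

```text
t: 10.05
eef_pos: [0.6495, 0.0059, 0.1702]
tool_rot: [0.001, 0.128, 0.992, 0.0]
contact_force: [0.2, 0.3, -0.9]
gripper_width: 0.001
grasp_force: 0.0
```

Call:
{"op": "send_rows", "data": {"deltas": "0.004 0 0 0;0.008 0 0 0;0.012 0 0 0;0.016 0 0 0;0.02 0 0 0"}}

```text
t: 10.55
eef_pos: [0.6305, 0.0107, 0.1692]
tool_rot: [0.0, 0.128, 0.992, 0.0]
contact_force: [0.5, -0.1, -0.4]
gripper_width: -0.001
grasp_force: 0.3
```

Run:
```python
from to import *
rep((49,-2,166))
s=bot.read_camera("side"); S=(cloud(s)-O)@R*1e3
a=(abs(S[...,1])<45)&(S[...,0]>20)&(S[...,0]<150)&(S[...,2]>140)&(S[...,2]<230)
for z in range(140,230,8):
    P=S[a&(abs(S[...,2]-z)<4)]
    if len(P): print(z,len(P),P[:,0].min().round(),P[:,0].max().round(),np.median(P[:,1]).round())
```

```text
t 10.55 lab [ 76.2  -1.  169.2] F [ 0.6  0.  -0.4] yerr -0.02 w -0.0
(49, -2, 166) -> [ 0.0272 -0.001   0.0032]
140 1 66.0 66.0 -7.0
148 4 66.0 70.0 -9.0
156 2 66.0 70.0 -7.0
164 1 63.0 63.0 -22.0
172 2 63.0 66.0 -28.0
180 10 55.0 70.0 -24.0
188 15 53.0 69.0 -21.0
196 13 55.0 79.0 -8.0
204 14 58.0 83.0 -10.0
212 16 57.0 83.0 -6.0
220 19 57.0 82.0 -14.0
228 7 64.0 82.0 -13.0
```

Arm is moving with the fingertips; continue past the tipping angle.

Call:
{"op": "send_rows", "data": {"deltas": "0.005 0 0.001 0;0.01 0 0.002 0;0.016 0 0.003 0;0.022 0 0.003 0;0.028 0 0.003 0"}}

```text
t: 11.1
eef_pos: [0.6029, 0.0178, 0.166]
tool_rot: [-0.0, 0.128, 0.992, -0.0]
contact_force: [0.9, 0.6, -0.3]
gripper_width: 0.001
grasp_force: 0.2
```

Call:
{"op": "send_rows", "data": {"deltas": "0.004 0 0 0;0.007 0 0 0;-0.01 0 0 0;-0.03 0 -0.02 0;-0.05 0 -0.07 0"}}

```text
t: 11.6
eef_pos: [0.6482, 0.0055, 0.2293]
tool_rot: [-0.004, 0.128, 0.992, -0.001]
contact_force: [0.8, -0.3, -0.2]
gripper_width: 0.002
grasp_force: 0.0
```

```bash
cat > arm.py <<'E'
from to import *
import sys
rep()
s=bot.read_camera("side")
for q in("thumb_plate","press_roller","tube"):
  for r in bot.landmark_of(s,q):
    l=R.T@(np.array(r["xyz"])-O)*1e3
    if abs(l[1])<30 and l[0]>-120: print(q,np.round(l,1),round(r["confidence"],2))
cv2.imwrite(f"pics/{sys.argv[1]}.png",cv2.resize(cv2.cvtColor(s["img"][120:215,195:325],cv2.COLOR_RGB2BGR),None,fx=6,fy=6,interpolation=cv2.INTER_CUBIC))
E
python3 arm.py a1
```

```text
t 11.6 lab [ 94.7  -1.5 229.3] F [ 0.9 -0.1 -0.2] yerr -0.04 w 0.0
thumb_plate [ 16.7  -7.7 189.8] 0.68
press_roller [ 32.6  -0.9 172.5] 0.54
tube [-0.3 -3.4 82.8] 0.51
```

Call:
{"op": "send_rows", "data": {"deltas": "0 0 -0.05 0;0 0 -0.06 0;0 0 -0.06 0;0 0 -0.06 0;0 0 -0.06 0"}}

```text
t: 12.3
eef_pos: [0.6494, 0.0056, 0.2904]
tool_rot: [-0.002, 0.128, 0.992, -0.0]
contact_force: [0.9, 0.2, -0.0]
gripper_width: 0.004
grasp_force: 0.0
```

Call:
{"op": "send_rows", "data": {"deltas": "0 0 0 0;0 0 0 0;0 0 0 0;0 0 0 0;0 0 0 0"}}

```text
t: 12.8
eef_pos: [0.6506, 0.0053, 0.2925]
tool_rot: [-0.0, 0.128, 0.992, -0.0]
contact_force: [-0.5, 0.2, 0.1]
gripper_width: 0.004
grasp_force: 0.0
```

Call:
{"op": "send_rows", "data": {"deltas": "0 0 0 0;0 0 0 0;0 0 0 0;0 0 0 0;0 0 0 0"}}

```text
t: 13.3
eef_pos: [0.6506, 0.0054, 0.2925]
tool_rot: [0.0, 0.128, 0.992, 0.0]
contact_force: [-0.9, 0.4, 1.5]
gripper_width: -0.002
grasp_force: 0.0
```

Call:
{"op": "send_rows", "data": {"deltas": "0 0 0 0;0 0 0 0;0 0 0 0;0 0 0 0;0 0 0 0"}}

```text
t: 13.8
eef_pos: [0.6506, 0.0054, 0.2925]
tool_rot: [-0.0, 0.128, 0.992, 0.0]
contact_force: [-0.3, 0.5, 0.1]
gripper_width: -0.002
grasp_force: 0.0
```

Call:
{"op": "send_rows", "data": {"deltas": "0 0 0 0;0 0 0 0;0 0 0 0;0 0 0 0;0 0 0 0"}}

```text
t: 14.3
eef_pos: [0.6506, 0.0054, 0.2925]
tool_rot: [0.0, 0.128, 0.992, 0.0]
contact_force: [-0.4, -0.1, 0.3]
gripper_width: 0.0
grasp_force: 0.0
```

Call:
{"op": "send_rows", "data": {"deltas": "0 0 0 0;0 0 0 0;0 0 0 0;0 0 0 0;0 0 0 0"}}

```text
t: 14.8
eef_pos: [0.6506, 0.0054, 0.2925]
tool_rot: [-0.0, 0.128, 0.992, 0.0]
contact_force: [0.3, 0.1, -0.1]
gripper_width: 0.0
grasp_force: 0.0
```

Call:
{"op": "send_rows", "data": {"deltas": "0 0 0 0;0 0 0 0;0 0 0 0;0 0 0 0;0 0 0 0"}}

```text
t: 15.3
eef_pos: [0.6506, 0.0054, 0.2925]
tool_rot: [-0.0, 0.128, 0.992, -0.0]
contact_force: [-0.8, 0.1, 0.2]
gripper_width: 0.001
grasp_force: 0.0
```

Call:
{"op": "send_rows", "data": {"deltas": "0 0 0 0;0 0 0 0;0 0 0 0;0 0 0 0;0 0 0 0"}}

```text
t: 15.8
eef_pos: [0.6506, 0.0054, 0.2925]
tool_rot: [0.0, 0.128, 0.992, 0.0]
contact_force: [0.1, 0.1, 0.0]
gripper_width: -0.001
grasp_force: 0.0
```

```bash
python3 arm.py a2
```

```text
t 15.8 lab [ 97.1  -1.  292.5] F [0.1 0.1 0. ] yerr -0.02 w -0.0
thumb_plate [-25.   -7.  107.8] 0.64
press_roller [ 5.000e-01 -1.000e-01  1.106e+02] 0.46
tube [-3.4 -1.8 83.2] 0.41
```

View pics/a2.png

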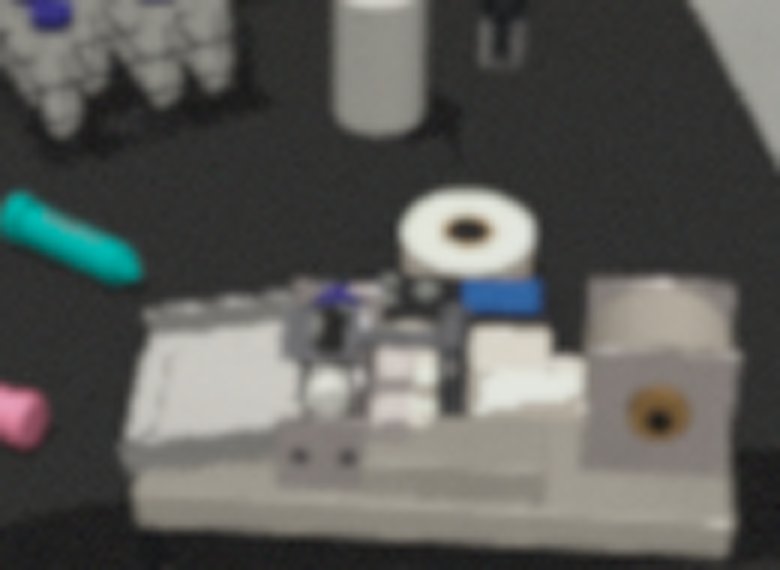

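The view shows the tube in the cradle (around 330,340), with the pressure arm lowered level onto it and the hand well above the labeller.

```bash
python3 -c "
from station import bot; print(bot.hand_in())"
```

```text
the job is handed in; nothing more can be done
None
```

I rolled the tube up into the cradle, where it stayed when released, then lowered the pressure arm's roller onto it and handed in at about 16 s with the hand clear; the first push passed over the tube without moving it, so I repeated it lower.

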